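# Top up the tube rack and hold the shaker gate open for it

### The arm

A 7-joint arm with a two-finger parallel gripper is mounted at the origin on the work surface. World frame = base frame: x ahead of the robot, y to its left, z up, the work surface at z = 0. Lengths are in m, angles in rad, forces in N, time in s.
With the tool pointing down it reaches from about 0.35 to 0.9 m from the base axis. Payload 8.1 kg.
Tool frame: the origin (TCP) lies between the finger pads; the fingertips stand ahead of it and the grasp point (between the pads) is the TCP (arm.nose_length is the z of the fingertips in the tool frame, in m); z points along the fingers, y is the line along which they close (so a half turn about z gives the same grasp; the last joint's range is limited). The gripper opens to 92 mm and grips with 3 to 60 N. Pads are 19 mm wide; open, the fingers measure 130 mm over their backs; the gripper's body (75 mm by 190 mm) begins 47 mm behind the grasp point.
Start: joints at [1.176, 0.434, 0.025, 1.573, -0.012, 1.134, -0.075], TCP at [0.18, -0.599, 0.246] pointing down, gripper open.
Joint ranges: [-2.62, 2.62], [-0.44, 2.09], [-1.27, 1.32], [0.08, 2.57], [-1.32, 4.46], [0.12, 2], [-2.74, 2.74]. Speed limits (rad/s): [2.22, 2.22, 3.01, 3.01, 3.14, 3.14, 3.14].

### API

Orientations are given as a rotation vector (axis times angle).
In Python, from cell import sensors, optics, arm gives the robot as it stands.
- The arm moves only by the tool arm_command, never from a script. Its argument "deltas" is one flat list of numbers, 7 for each row, row after row: the turn, a rotation vector about the world's x, y, z as a fraction of full scale, then the shift along the world's x, y, z as a fraction of full scale, then the finger opening in mm, from 0 to 91.8. In form: [wx, wy, wz, dx, dy, dz, fingers, wx, wy, wz, dx, dy, dz, fingers, ...]. A call has 1 to 20 rows; each row is the pose to reach, as a shift and turn from the pose commanded when the call began; what a row does not reach only later rows make up. Full scale, the value 1, is 1 m for a shift and 90 degrees for a turn. A row lasts 1/10 s, in which the tool goes at most 50 mm and 8.59 degrees, less where a joint would pass 70% of its speed; a pose out of reach is approached as far as the arm can. A call with a number of a shift or a turn outside -1 to 1 is refused whole. A call with a gripper value outside its range is refused whole. The fingers move at their own pace and stop on an object; "force" is the grip in N (left out, the last holds). Time passes only in rows, so rows that repeat a pose let the fingers close. It gives the time, the measured TCP pose, the force, the opening and the grip force at its end, in the units of the state.
- sensors.observe(): the state, without advancing time (a new reading comes with each control period).
- optics.get_image(name): name is "side" or "top"; returns the picture (384x512x3 uint8, blue, green, red); there is no depth.
- optics.calibration(name): a dict with "camera_matrix" (3x3 intrinsics, pixels), "rvec" (rotation vector, rad) and "tvec" (3), from world to camera coordinates, as OpenCV has them. Camera axes: x right, y down, z forward; pixel columns grow to the right and rows downward; lengths in m; the calibration is good to about 2 mm. A picture is of the moment at which its call begins. calibration takes no time and is no camera call.
- arm.sign_off(): hands the job in; it is judged then, once.
The state is a dict: "clock": time; "joints": joint angles; "dq": joint speeds; "joint_efforts": joint torques, N m; "position": TCP position; "ee_rot": TCP orientation; "force": force on the tool from outside, world axes, zero at the start; "ft_torque": the same for the moment, N m; "width": opening from 0.0 (shut) to 1.0 (fully open); "gripper_force": force on a finger pad.
Only numpy, scipy, OpenCV 4.12 (cv2) and the standard library are available. Lean on these libraries where they do the work, as an engineer would, in place of code of your own. Each camera call takes 0.05 s, during which the arm holds its last target. There are 200 camera calls.

### The job

Get the tube rack ready for the shaker and let your colleague in: top up the rack by standing a spare tube from the aluminium block, fully home, in each empty pocket, leaving the tubes already in the rack and the left-over spare where they are. Then open the shaker guard: its barrel bolt sags behind the bent-up lip of the keeper, so lift the bolt by its knob and draw it while you hold it up, and pull the gate about a hand's breadth (10 cm) ajar at the bolt's end. The gate springs shut by itself, so finish while still holding it there with the gripper, and leave everything else on the bench undisturbed.

Things in the scene. Friction and masses are not known exactly. Their poses are not given: they have to be found in the camera images.
- guard: Open-topped guard round a shaker: aluminium frame, clear sheets, 280 mm deep (x), 390 wide (y), 185 tall, fixed to the bench. Origin at the centre of its footprint. Its whole front (-x, towards the robot) is the gate, between two posts; y points from the hinge post to the keeper post. Keeper: a steel channel, open at the top, on that post, with a bent-up lip at its mouth on the gate's side.
- gate (a joint): Opening angle of the gate, rad, 0 = shut, limit 1.4: it swings towards the robot about the vertical line through gate_hinge, counter-clockwise from above. Free edge 314 mm from that line; 18 to 180 mm above the bench, 20 mm thick. Spring hinges shut it when let go (1.3 to 2.8 N at the knob). With the bolt's nose in the keeper it opens no more than about 1 degree.
- gate_hinge (a point): Point on the gate's vertical hinge axis, at the height of the gate's top (180 mm).
- bolt (a joint): How far the steel barrel bolt is drawn, m: 0 = home in the keeper, limit 0.055; starts at 0 to 0.004. It slides level along the front of the gate's top rail, towards the hinge as it is drawn (the guard's -y while the gate is shut). The nose is out of the keeper from 0.034 on; its tip is 92 mm from the knob, away from the hinge. 1.5 to 3 N of friction; it stays where left.
- bolt_lift (a joint): How far the bolt is lifted in its stretched guide straps, m: 0 = sagging (its weight, 2 to 3.2 N, takes it there), limit 0.014. The nose, stepped 11 mm down from the 12 mm bolt, hangs behind the keeper's 8 mm lip: drawn unlifted it jams after 2 to 6 mm; it passes while the bolt is held up by 0.009 or more, all the way until the nose is out.
- bolt_knob (a point): Centre of the bolt's upright round steel knob, 20 mm in diameter (18 at the waist), 36 mm tall, on an 8 mm stem standing on the bolt, fixed to it. With the bolt sagging this point is 210 mm above the bench and the knob's underside 12 mm above the gate's top rail. It is 22.5 mm in front of the gate's middle plane and moves with bolt and gate.
- rack: White single-row tube rack, 50 mm (x) by 188 mm (y), 80 mm tall at its two end cheeks (5 mm thick); perforated top plate 64 to 70 mm above the bench. Origin at the centre of its underside; five pockets in a row along its y. Fixed to the bench. Three pockets hold tubes, two are empty; which ones differs each time.
- pocket1 (a point): Centre of the mouth of rack pocket 1, 70 mm above the bench, -70 mm along the rack's y; hole 19.5 mm, floor 66 mm below the mouth.
- pocket2 (a point): Centre of the mouth of rack pocket 2, 70 mm above the bench, -35 mm along the rack's y; hole 19.5 mm, floor 66 mm below the mouth.
- pocket3 (a point): Centre of the mouth of rack pocket 3, 70 mm above the bench, 0 mm along the rack's y; hole 19.5 mm, floor 66 mm below the mouth.
- pocket4 (a point): Centre of the mouth of rack pocket 4, 70 mm above the bench, 35 mm along the rack's y; hole 19.5 mm, floor 66 mm below the mouth.
- pocket5 (a point): Centre of the mouth of rack pocket 5, 70 mm above the bench, 70 mm along the rack's y; hole 19.5 mm, floor 66 mm below the mouth.
- tube1_mid (a point): Closed 15 ml tube, in the rack from the start: 17 mm across, 120 mm tall, pointed foot (last 20 mm), cap 22 mm across and 18 mm tall, 18 g. This point is half-way up: 60 mm above the foot, 51 mm below the cap's centre; 64 mm above the bench when seated in the rack or the block.
- tube2_mid (a point): Closed 15 ml tube, in the rack from the start: 17 mm across, 120 mm tall, pointed foot (last 20 mm), cap 22 mm across and 18 mm tall, 18 g. This point is half-way up: 60 mm above the foot, 51 mm below the cap's centre; 64 mm above the bench when seated in the rack or the block.
- tube3_mid (a point): Closed 15 ml tube, in the rack from the start: 17 mm across, 120 mm tall, pointed foot (last 20 mm), cap 22 mm across and 18 mm tall, 18 g. This point is half-way up: 60 mm above the foot, 51 mm below the cap's centre; 64 mm above the bench when seated in the rack or the block.
- spare1_mid (a point): Closed 15 ml tube, a spare, in one of three 56 mm deep wells in a row, 35 mm apart, of a fixed aluminium block 48 x 118 mm, 60 mm tall (spare1, 2, 3 in order): 17 mm across, 120 mm tall, pointed foot (last 20 mm), cap 22 mm across and 18 mm tall, 18 g. This point is half-way up: 60 mm above the foot, 51 mm below the cap's centre; 64 mm above the bench when seated in the rack or the block.
- spare2_mid (a point): Closed 15 ml tube, a spare, in one of three 56 mm deep wells in a row, 35 mm apart, of a fixed aluminium block 48 x 118 mm, 60 mm tall (spare1, 2, 3 in order): 17 mm across, 120 mm tall, pointed foot (last 20 mm), cap 22 mm across and 18 mm tall, 18 g. This point is half-way up: 60 mm above the foot, 51 mm below the cap's centre; 64 mm above the bench when seated in the rack or the block.
- spare3_mid (a point): Closed 15 ml tube, a spare, in one of three 56 mm deep wells in a row, 35 mm apart, of a fixed aluminium block 48 x 118 mm, 60 mm tall (spare1, 2, 3 in order): 17 mm across, 120 mm tall, pointed foot (last 20 mm), cap 22 mm across and 18 mm tall, 18 g. This point is half-way up: 60 mm above the foot, 51 mm below the cap's centre; 64 mm above the bench when seated in the rack or the block.
- bottle: Bystander: glass reagent bottle, 70 mm across, 145 mm tall; origin at its underside.
- tip_box: Bystander: box of pipette tips, 122 x 84 x 64 mm; origin at its underside.
- beaker: Bystander: glass beaker, 68 mm across, 85 mm tall; origin at its underside.
- timer: Bystander: flat white timer, 62 x 66 x 18 mm; origin at its underside.
- marker: Bystander: marker pen lying on the bench, 125 mm long, 15 mm thick, origin 30 mm from its white end; origin at its underside.
- jar: Bystander: small amber jar, 44 mm across, 55 mm tall; origin at its underside.

How it is judged:
On the way, in this order (a step that is already met when the one before it is completed fails the run):
1. every pocket of the rack holds a tube, fully home (horizontal distance between any of tube1_mid, tube2_mid, tube3_mid, spare1_mid, spare2_mid, spare3_mid and pocket1 below 0.008 m and horizontal distance between any of tube1_mid, tube2_mid, tube3_mid, spare1_mid, spare2_mid, spare3_mid and pocket2 below 0.008 m and horizontal distance between any of tube1_mid, tube2_mid, tube3_mid, spare1_mid, spare2_mid, spare3_mid and pocket3 below 0.008 m and horizontal distance between any of tube1_mid, tube2_mid, tube3_mid, spare1_mid, spare2_mid, spare3_mid and pocket4 below 0.008 m and horizontal distance between any of tube1_mid, tube2_mid, tube3_mid, spare1_mid, spare2_mid, spare3_mid and pocket5 below 0.008 m and height (world z) of each of tube1_mid, tube2_mid, tube3_mid, spare1_mid, spare2_mid, spare3_mid below 0.07 m), for 0.2 s.
2. the bolt is drawn out of the keeper (value of joint bolt above 0.034 m), for 0.1 s.
3. the gate is held ajar (value of joint gate between 0.2 and 0.52 rad and velocity of joint gate between -0.05 and 0.05 rad/s and contact force between the fingers and guard above 0.5 N), for 0.2 s.
At the end, for the whole second after the job is handed in: Each rack pocket holds a tube (within 8 mm of its centre); all tubes are fully home, their middles under 70 mm; one spare stays in its well; the fingers press on the guard's gate or bolt (over 0.5 N) and hold the gate still, 0.20 to 0.52 rad ajar (6 to 15 cm at its free edge) (all of step 1 and all of step 3 and distance of any of spare1_mid, spare2_mid, spare3_mid from where it was at the start of the episode below 0.015 m); the arm keeps its last pose, push and grip.
It fails at once if a tube that was already in the rack is pulled out (lifted by more than 25 mm) (height (world z) of any of tube1_mid, tube2_mid, tube3_mid above 0.089 m).
It fails at once if a bystander is pushed more than 30 mm or knocked over (distance of any of bottle, tip_box, beaker, timer, marker, jar from where it was at the start of the episode above 0.03 m or angle between any of bottle, tip_box, beaker, timer, marker, jar's own z axis and vertical above 0.5 rad).
It also fails if it takes over 72 s, if anything falls off the work surface, if the arm or the gripper's body presses on something with over 40 N, if the wrist force passes 120 N, or if a joint passes its speed limit or range.

## Working session

There is one attempt and no reset: what is moved stays moved. The work goes in short steps, Python scripts to look and compute and a tool call to move; the robot and the scene stay as the last step left them, time stands still between calls to the robot, and variables do not carry over. Pictures are saved under pics/ and viewed, at most 10 in all, crops included, and the job is handed in when it is done.

Besides the shell and the picture viewer there is one more tool, called as name(argument=value, ...) on one line, values as JSON. arm_command: Moves the arm, as the interface text tells. Its arguments: {"type":"object","properties":{"deltas":{"type":"array","items":{"type":"number"}},"force":{"type":"number"}},"required":["deltas"]}

```bash
mkdir -p pics; ls; cat > h.py <<'E'
import numpy as np, cv2
from cell import sensors, optics, arm
def cal(n):
    c=optics.calibration(n); K=np.array(c["camera_matrix"],float); R=cv2.Rodrigues(np.array(c["rvec"],float))[0]; t=np.array(c["tvec"],float).ravel()
    return K,R,t
def ray(n,uv,z):
    K,R,t=cal(n); C=-R.T@t; d=R.T@np.linalg.inv(K)@np.array([uv[0],uv[1],1.]); return C+d*(z-C[2])/d[2]
def proj(n,p):
    K,R,t=cal(n); q=K@(R@np.array(p,float)+t); return q[:2]/q[2]
E
python3 - <<'E'
from h import *
for n in("side","top"):
    cv2.imwrite(f"pics/{n}0.png",cv2.resize(optics.get_image(n),(768,576),interpolation=cv2.INTER_CUBIC))
    K,R,t=cal(n);print(n,K[0,0],-R.T@t,R[2])
s=sensors.observe();print({k:s[k] for k in("clock","position","ee_rot","force","width")},arm.nose_length)
E
```

```text
pics
side 433.6426077795687 [ 0.18846897 -0.65907087  0.91542978] [ 0.36914415  0.61514944 -0.69665183]
top 364.5963570615441 [0.40302787 0.00700761 1.23276951] [ 0.17406554  0.01873098 -0.98455591]
{'clock': 0.1, 'position': array([ 0.17963265, -0.598198  ,  0.24503179]), 'ee_rot': array([-3.10689352e+00, -4.56426403e-01,  5.40584106e-04]), 'force': array([ 0.62079361, -0.62656153, -0.48635939]), 'width': 1.0004410016747225} 0.019
```

View pics/top0.png

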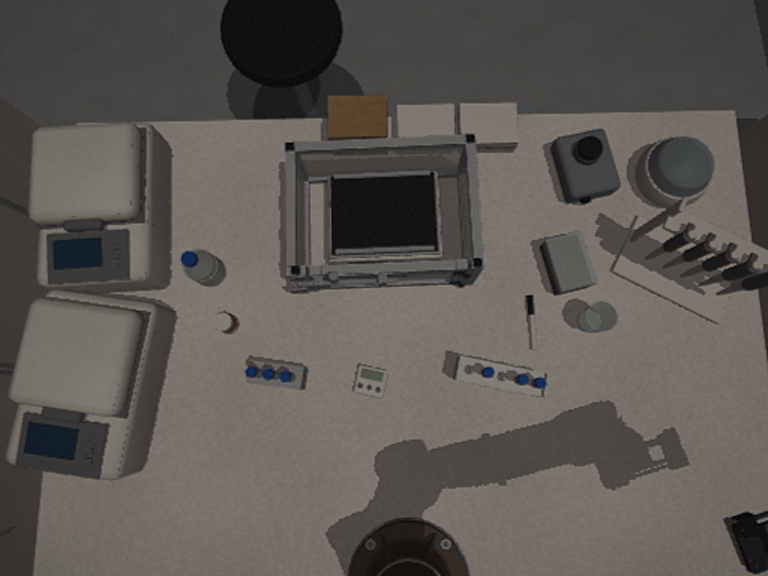

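View pics/side0.png

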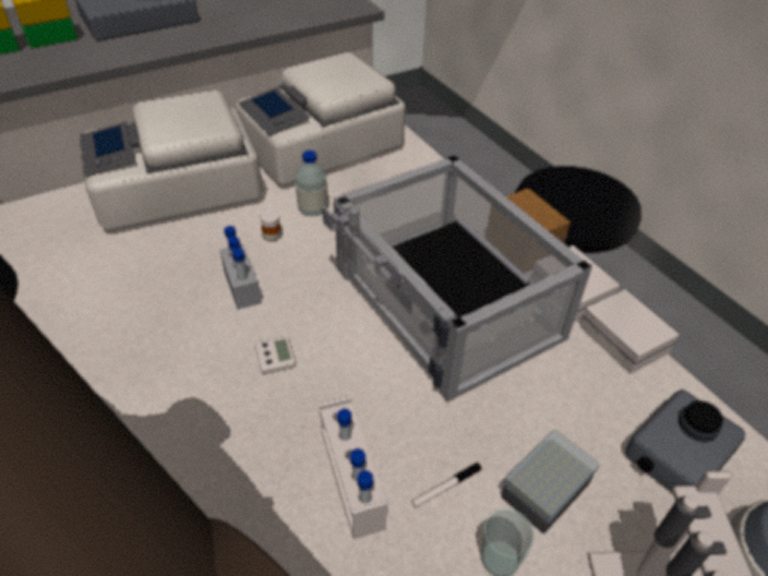

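The top view (768×576) shows three spare caps at about (252,371), (268,374) and (286,376). The rack caps are at (488,372), (523,379) and (540,383), so the empty pockets are near (470,368) and (505,375). The knob is near (333,275), with the hinge at the right near (461,278) and the keeper at the left. The side view agrees.

```bash
python3 - <<'E'
from h import *
P={}
for n in("top","side"):
    im=optics.get_image(n); hsv=cv2.cvtColor(im,cv2.COLOR_BGR2HSV)
    m=cv2.inRange(hsv,(105,140,60),(130,255,255))
    N,_,st,c=cv2.connectedComponentsWithStats(m)
    for i in range(1,N):
        if st[i,4]>15: print(n,st[i],c[i].round(1),ray(n,c[i],.118 if n=="top" else .115)[:2].round(4))
    if n=="top": crop=im[165:205,180:330]; t=cv2.resize(crop,None,fx=5,fy=5,interpolation=cv2.INTER_CUBIC)
    else: s=cv2.resize(im[120:220,210:310],None,fx=5,fy=5,interpolation=cv2.INTER_CUBIC)
can=np.zeros((600,800,3),np.uint8)
im=optics.get_image("top")
cv2.imwrite("pics/c1.png",np.clip(t*1.6,0,255).astype(np.uint8)); cv2.imwrite("pics/c2.png",np.clip(s*1.6,0,255).astype(np.uint8))
E
```

```text
top [121 168  10   9  73] [125.2 171.9] [0.6753 0.4545]
top [164 245   7   6  37] [166.9 247.5] [0.4371 0.3139]
top [322 245   7   6  34] [325.3 247.6] [ 0.4311 -0.1663]
top [175 246   7   7  37] [178. 249.] [0.4321 0.2799]
top [187 248   6   6  34] [189.5 250.5] [0.4272 0.2447]
top [346 249   6   7  33] [348.5 252.4] [ 0.4161 -0.2352]
top [357 252   7   6  31] [360.1 254.7] [ 0.4089 -0.2694]
side [202 101   9   7  52] [205.7 103.9] [0.682  0.4767]
side [150 151  12  23 130] [155.8 162.5] [0.4303 0.2754]
side [225 273   9  11  73] [229.1 278.1] [ 0.4294 -0.1676]
side [234 300   9  12  85] [238.1 305.1] [ 0.4145 -0.2356]
side [239 314   9  12  92] [242.9 319.6] [ 0.4071 -0.2696]
```

View pics/c1.png

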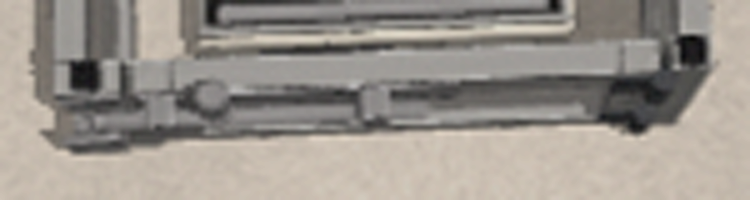

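View pics/c2.png

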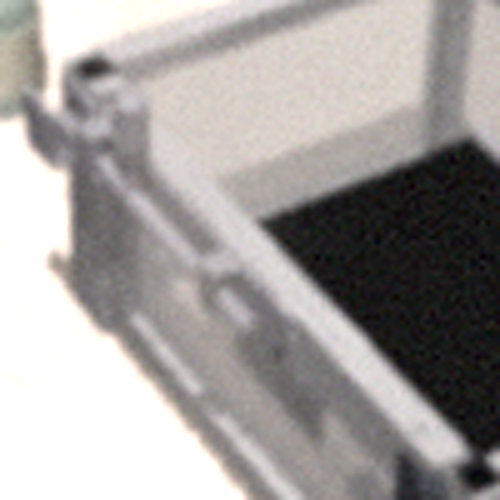

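Crop 1 shows the knob's top disc at crop (208,97), and the rail running from (175,65) to (620,42). Crop 2 is blurry there, but the knob is near (222,275). The cap positions are good to about 2 mm, so I'll move to spare 3.

arm_command(deltas=[0, 0, 0.3, 0.24, 0.4, 0, 60, 0, 0, 0.5, 0.24, 0.4, 0, 60, 0, 0, 0.724, 0.24, 0.4, 0, 60, 0, 0, 0.724, 0.24, 0.4, 0, 60, 0, 0, 0.724, 0.24, 0.4, 0, 60, 0, 0, 0.724, 0.24, 0.4, 0, 60, 0, 0, 0.724, 0.24, 0.4, 0, 60, 0, 0, 0.724, 0.24, 0.4, 0, 60, 0, 0, 0.724, 0.24, 0.4, 0, 60, 0, 0, 0.724, 0.246, 0.842, -0.02, 50, 0, 0, 0.724, 0.246, 0.842, -0.02, 50, 0, 0, 0.724, 0.246, 0.842, -0.02, 50, 0, 0, 0.724, 0.246, 0.842, -0.02, 50, 0, 0, 0.724, 0.246, 0.842, -0.02, 50, 0, 0, 0.724, 0.246, 0.842, -0.02, 50, 0, 0, 0.724, 0.246, 0.842, -0.02, 50, 0, 0, 0.724, 0.246, 0.842, -0.02, 50, 0, 0, 0.724, 0.246, 0.842, -0.02, 50, 0, 0, 0.724, 0.246, 0.842, -0.02, 50, 0, 0, 0.724, 0.246, 0.842, -0.02, 50], force=20)

```text
clock: 2.25
position: [0.4251, 0.2452, 0.2255]
ee_rot: [-2.369, -2.062, 0.0]
force: [-0.1, -0.9, -0.3]
width: 0.542
gripper_force: 0.0
```

```bash
python3 - <<'E'
from h import *
c=lambda u,v:np.array([u/5+180,v/5+165])
print("knob",ray("top",c(208,94),.228),proj("side",ray("top",c(208,94),.228)))
a,b=ray("top",c(175,65),.18),ray("top",c(620,42),.18);print(a,b)
a2,b2=ray("top",c(175,90),.18),ray("top",c(600,72),.18);print(a2,b2)
print("hingepost ctr",ray("top",c(690,50),.185),"keeperpost",ray("top",c(84,76),.185))
cv2.imwrite("pics/t1.png",optics.get_image("top"));s=sensors.observe();print(s["position"],s["ee_rot"],s["force"],s["clock"])
E
```

```text
knob [0.60959222 0.13462767 0.228     ] [235.20566506 138.43134191]
[0.63729196 0.16045609 0.18      ] [ 0.64709876 -0.10301038  0.18      ]
[0.62216993 0.16029457 0.18      ] [ 0.62916834 -0.09068045  0.18      ]
hingepost ctr [ 0.64047773 -0.14332399  0.185     ] keeperpost [0.63037758 0.21346881 0.185     ]
[0.42551934 0.24321235 0.22540361] [ 2.37198400e+00  2.05992215e+00 -1.54990767e-03] [-0.44593092 -1.11396273  0.33556142] 2.3
```

View pics/t1.png

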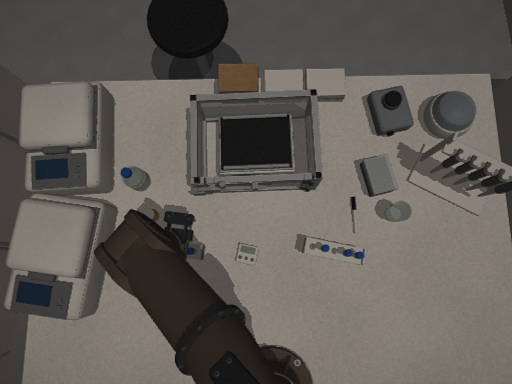

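The arm hovers over spare 3, whose cap is visible at (190,251), with nothing in the way. Next I descend and grip.

arm_command(deltas=[0, 0, 0, 0.001, 0, -0.05, 50, 0, 0, 0, 0.001, 0, -0.09, 50, 0, 0, 0, 0.001, 0, -0.112, 50, 0, 0, 0, 0.001, 0, -0.112, 50, 0, 0, 0, 0.001, 0, -0.112, 15, 0, 0, 0, 0.001, 0, -0.112, 15, 0, 0, 0, 0.001, 0, -0.112, 15, 0, 0, 0, 0.001, 0, -0.112, 15, 0, 0, 0, 0.001, 0, -0.112, 15, 0, 0, 0, 0.001, 0, -0.112, 15], force=20)

```text
clock: 3.3
position: [0.4273, 0.2439, 0.1146]
ee_rot: [2.373, 2.058, 0.003]
force: [0.1, -0.9, 5.6]
width: 0.23
gripper_force: 20.0
```

arm_command(deltas=[0, 0, 0, 0, 0, 0.04, 15, 0, 0, 0, 0, 0, 0.08, 15, 0, 0, 0, 0, 0, 0.12, 15, 0, 0, 0, 0, 0, 0.15, 15, 0, 0, -0.045, -0.004, -0.4455, 0.15, 15, 0, 0, -0.045, -0.004, -0.4455, 0.15, 15, 0, 0, -0.045, -0.004, -0.4455, 0.15, 15, 0, 0, -0.045, -0.004, -0.4455, 0.15, 15, 0, 0, -0.045, -0.004, -0.4455, 0.15, 15, 0, 0, -0.045, -0.004, -0.4455, 0.15, 15, 0, 0, -0.045, -0.004, -0.4455, 0.15, 15, 0, 0, -0.045, -0.004, -0.4455, 0.15, 15, 0, 0, -0.045, -0.004, -0.4455, 0.15, 15, 0, 0, -0.045, -0.004, -0.4455, 0.15, 15, 0, 0, -0.045, -0.004, -0.4455, 0.15, 15, 0, 0, -0.045, -0.004, -0.4455, 0.15, 15, 0, 0, -0.045, -0.004, -0.4455, 0.12, 15, 0, 0, -0.045, -0.004, -0.4455, 0.1, 15, 0, 0, -0.045, -0.004, -0.4455, 0.085, 15, 0, 0, -0.045, -0.004, -0.4455, 0.085, 15])

```text
clock: 5.3
position: [0.4219, -0.2001, 0.1973]
ee_rot: [-2.439, -1.975, 0.002]
force: [-0.6, 0.2, -0.3]
width: 0.233
gripper_force: 20.0
```

```bash
python3 - <<'E'
from h import *
s=sensors.observe();print(s["position"],s["force"],s["width"],s["clock"])
im=optics.get_image("side");t=optics.get_image("top")
o=np.hstack([cv2.resize(im[230:350,170:290],(480,480),interpolation=cv2.INTER_CUBIC)])
cv2.imwrite("pics/s2.png",np.clip(o*1.5,0,255).astype(np.uint8))
d=lambda p:(proj("side",p)-[170,230])*4
print("pocket",d([.4229,-.2012,.07]),"foot at tcp xy",d([.4229,-.2012,s["position"][2]-.111]))
E
```

```text
[ 0.42187837 -0.20010948  0.19729562] [-0.56382557  0.17358706 -0.29382913] 0.23290974428510616 5.3
pocket [256.28864444 288.79400782] foot at tcp xy [255.9023516  272.75659513]
```

View pics/s2.png

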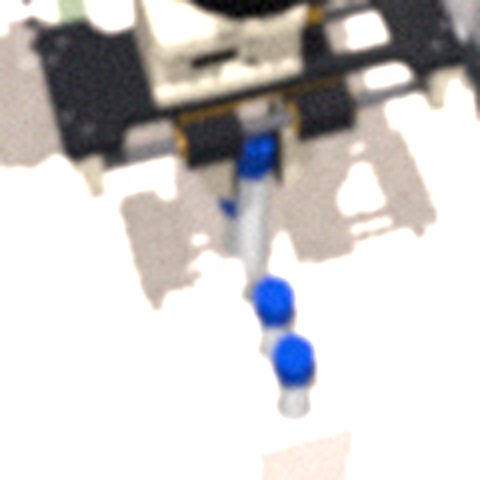

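The tube hangs upright in the grip, with its foot near (255,272) in the crop, right over the predicted pocket position. I lower it part way and check the force.

arm_command(deltas=[0, 0, 0, 0, 0, -0.01, 15, 0, 0, 0, 0, 0, -0.02, 15, 0, 0, 0, 0, 0, -0.03, 15, 0, 0, 0, 0, 0, -0.04, 15, 0, 0, 0, 0, 0, -0.04, 15])

```text
clock: 5.9
position: [0.4221, -0.2018, 0.1572]
ee_rot: [-2.443, -1.972, 0.001]
force: [0.9, 0.6, -0.6]
width: 0.235
gripper_force: 20.0
```

arm_command(deltas=[0, 0, 0, 0, 0, -0.012, 15, 0, 0, 0, 0, 0, -0.024, 15, 0, 0, 0, 0, 0, -0.034, 15, 0, 0, 0, 0, 0, -0.041, 15, 0, 0, 0, 0, 0, -0.041, 15])

```text
clock: 6.4
position: [0.4221, -0.2018, 0.1166]
ee_rot: [-2.443, -1.972, 0.001]
force: [0.0, -0.1, -0.4]
width: 0.232
gripper_force: 20.0
```

arm_command(deltas=[0, 0, 0, 0, 0, -0.002, 15, 0, 0, 0, 0, 0, -0.002, 48, 0, 0, 0, 0, 0, -0.002, 48, 0, 0, 0, 0, 0, -0.002, 48, 0, 0, 0, 0, 0, -0.002, 48, 0, 0, 0, 0, 0, 0.04, 48, 0, 0, 0, 0, 0, 0.08, 48, 0, 0, 0.045, 0.009, 0.481, 0.1, 48, 0, 0, 0.045, 0.009, 0.481, 0.1, 48, 0, 0, 0.045, 0.009, 0.481, 0.1, 48, 0, 0, 0.045, 0.009, 0.481, 0.1, 48, 0, 0, 0.045, 0.009, 0.481, 0.1, 48, 0, 0, 0.045, 0.009, 0.481, 0.1, 48, 0, 0, 0.045, 0.009, 0.481, 0.1, 48, 0, 0, 0.045, 0.009, 0.481, 0.1, 48, 0, 0, 0.045, 0.009, 0.481, 0.1, 48, 0, 0, 0.045, 0.009, 0.481, 0.1, 48, 0, 0, 0.045, 0.009, 0.481, 0.1, 48, 0, 0, 0.045, 0.009, 0.481, 0.1, 48, 0, 0, 0.045, 0.009, 0.481, 0.1, 48])

```text
clock: 8.4
position: [0.4319, 0.2775, 0.2175]
ee_rot: [2.374, 2.056, -0.002]
force: [0.0, -0.5, -0.1]
width: 0.524
gripper_force: 0.0
```

```bash
python3 - <<'E'
from h import *
s=sensors.observe();print(s["position"],s["force"])
for n in("side","top"):
    m=cv2.inRange(cv2.cvtColor(optics.get_image(n),cv2.COLOR_BGR2HSV),(105,140,60),(130,255,255))
    N,_,st,c=cv2.connectedComponentsWithStats(m)
    for i in range(1,N):
        if st[i,4]>15: print(n,st[i,4],ray(n,c[i],.118 if n=="top" else .115)[:2].round(4))
E
```

```text
[0.43192622 0.27745947 0.21748249] [ 0.00627058 -0.48680583 -0.05235594]
side 52 [0.6824 0.4766]
side 74 [0.4329 0.292 ]
side 73 [ 0.4296 -0.1673]
side 85 [ 0.421  -0.2016]
side 89 [ 0.4149 -0.2349]
side 92 [ 0.4071 -0.2696]
top 75 [0.6753 0.454 ]
top 36 [ 0.4311 -0.1658]
top 22 [0.4321 0.2793]
top 36 [ 0.4226 -0.201 ]
top 35 [ 0.4159 -0.2346]
top 33 [ 0.4088 -0.2688]
```

arm_command(deltas=[0, 0, 0, 0, 0.001, -0.05, 48, 0, 0, 0, 0, 0.001, -0.09, 48, 0, 0, 0, 0, 0.001, -0.103, 48, 0, 0, 0, 0, 0.001, -0.103, 48, 0, 0, 0, 0, 0.001, -0.103, 15, 0, 0, 0, 0, 0.001, -0.103, 15, 0, 0, 0, 0, 0.001, -0.103, 15, 0, 0, 0, 0, 0.001, -0.103, 15, 0, 0, 0, 0, 0.001, -0.103, 15, 0, 0, 0, 0, 0.001, -0.103, 15], force=20)

```text
clock: 9.5
position: [0.4323, 0.2805, 0.1157]
ee_rot: [2.373, 2.058, 0.003]
force: [-1.2, -0.4, 6.1]
width: 0.233
gripper_force: 20.0
```

arm_command(deltas=[0, 0, 0, 0, 0, 0.04, 15, 0, 0, 0, 0, 0, 0.08, 15, 0, 0, 0, 0, 0, 0.12, 15, 0, 0, 0, 0, 0, 0.15, 15, 0, 0, -0.045, 0.006, -0.412, 0.15, 15, 0, 0, -0.045, 0.006, -0.412, 0.15, 15, 0, 0, -0.045, 0.006, -0.412, 0.15, 15, 0, 0, -0.045, 0.006, -0.412, 0.15, 15, 0, 0, -0.045, 0.006, -0.412, 0.15, 15, 0, 0, -0.045, 0.006, -0.412, 0.15, 15, 0, 0, -0.045, 0.006, -0.412, 0.15, 15, 0, 0, -0.045, 0.006, -0.412, 0.15, 15, 0, 0, -0.045, 0.006, -0.412, 0.15, 15, 0, 0, -0.045, 0.006, -0.412, 0.15, 15, 0, 0, -0.045, 0.006, -0.412, 0.15, 15, 0, 0, -0.045, 0.006, -0.412, 0.15, 15, 0, 0, -0.045, 0.006, -0.412, 0.12, 15, 0, 0, -0.045, 0.006, -0.412, 0.1, 15, 0, 0, -0.045, 0.006, -0.412, 0.085, 15, 0, 0, -0.045, 0.006, -0.412, 0.085, 15])

```text
clock: 11.5
position: [0.4367, -0.1303, 0.1982]
ee_rot: [-2.439, -1.975, 0.003]
force: [-0.7, -0.4, 0.6]
width: 0.232
gripper_force: 20.0
```

arm_command(deltas=[0, 0, 0, 0, 0, -0.01, 15, 0, 0, 0, 0, 0, -0.02, 15, 0, 0, 0, 0, 0, -0.03, 15, 0, 0, 0, 0, 0, -0.04, 15, 0, 0, 0, 0, 0, -0.04, 15])

```text
clock: 12.0
position: [0.4372, -0.132, 0.1584]
ee_rot: [-2.443, -1.972, 0.001]
force: [0.2, 0.5, -1.2]
width: 0.236
gripper_force: 20.0
```

arm_command(deltas=[0, 0, 0, 0, 0, -0.012, 15, 0, 0, 0, 0, 0, -0.024, 15, 0, 0, 0, 0, 0, -0.034, 15, 0, 0, 0, 0, 0, -0.041, 15, 0, 0, 0, 0, 0, -0.042, 15])

```text
clock: 12.5
position: [0.4373, -0.1319, 0.1167]
ee_rot: [-2.443, -1.973, 0.001]
force: [0.4, -0.4, -0.6]
width: 0.231
gripper_force: 20.0
```

arm_command(deltas=[0, 0, 0, 0, 0, -0.002, 15, 0, 0, 0, 0, 0, -0.002, 50, 0, 0, 0, 0, 0, -0.002, 50, 0, 0, 0, 0, 0, -0.002, 50, 0, 0, 0, 0, 0, -0.002, 50, 0, 0, 0, 0, 0, 0.04, 50, 0, 0, 0, 0, 0, 0.08, 50, 0, 0, 0, 0, 0, 0.12, 50, 0, 0, 0, 0, 0, 0.16, 50, 0, 0, 0.155, 0, 0, 0.18, 50, 0, 0, 0.155, 0, 0.15, 0.19, 50, 0, 0, 0.155, 0, 0.15, 0.19, 50, 0, 0, 0.155, 0, 0.15, 0.19, 50, 0, 0, 0.155, 0, 0.15, 0.19, 50])

```text
clock: 13.9
position: [0.4374, 0.0249, 0.3089]
ee_rot: [2.176, 2.266, 0.005]
force: [-0.1, -1.4, -0.3]
width: 0.546
gripper_force: 0.0
```

```bash
python3 - <<'E'
from h import *
s=sensors.observe();print(s["position"],s["ee_rot"],s["force"])
for n in("side","top"):
    im=optics.get_image(n)
    m=cv2.inRange(cv2.cvtColor(im,cv2.COLOR_BGR2HSV),(105,140,60),(130,255,255))
    N,_,st,c=cv2.connectedComponentsWithStats(m)
    for i in range(1,N):
        if st[i,4]>15: print(n,st[i,4],ray(n,c[i],.118 if n=="top" else .115)[:2].round(4))
    if n=="side": cv2.imwrite("pics/s3.png",np.clip(1.3*cv2.resize(im[110:350,140:340],(500,600),interpolation=cv2.INTER_CUBIC),0,255).astype(np.uint8))
c=lambda u,v:np.array([u/5+180,v/5+165])
print(ray("top",c(135,75),.18),ray("top",c(660,50),.18)); print((proj("side",[.6096,.1346,.228])-[140,110])*2.5)
E
```

```text
[0.43741649 0.02486304 0.30889947] [2.17592953 2.26593252 0.00508305] [-0.14526869 -1.393247   -0.30638546]
side 54 [0.6821 0.4777]
side 154 [ 0.4325 -0.1514]
side 86 [ 0.421  -0.2015]
side 89 [ 0.4149 -0.2349]
side 92 [ 0.4071 -0.2696]
top 74 [0.6754 0.4543]
top 36 [ 0.4377 -0.1329]
top 37 [0.4371 0.3139]
top 36 [ 0.4311 -0.1658]
top 35 [ 0.4227 -0.2013]
top 33 [ 0.4159 -0.2348]
top 32 [ 0.4089 -0.2691]
[0.63160069 0.18414608 0.18      ] [ 0.64188828 -0.12639904  0.18      ]
[238.03351057  71.09046177]
```

View pics/s3.png

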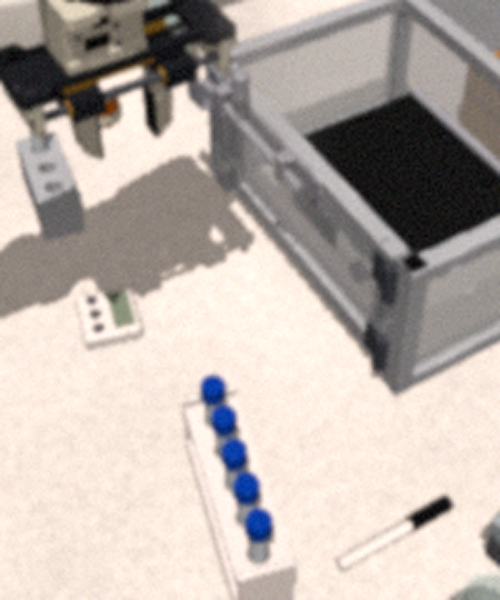

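All five tubes stand at the same height in the rack, and one spare remains in the block. The knob is near (238,71), as predicted. I go to hover over it.

arm_command(deltas=[0, 0, 0, 0.172, 0.114, 0, 50, 0, 0, 0, 0.172, 0.114, 0, 50, 0, 0, 0, 0.172, 0.114, 0, 50, 0, 0, 0, 0.172, 0.114, 0, 50, 0, 0, 0, 0.172, 0.114, 0, 50, 0, 0, 0, 0.172, 0.114, -0.035, 50, 0, 0, 0, 0.172, 0.114, -0.035, 50, 0, 0, 0, 0.172, 0.114, -0.035, 50])

```text
clock: 14.8
position: [0.6095, 0.1299, 0.2724]
ee_rot: [-2.189, -2.253, 0.004]
force: [-0.0, 0.3, 0.5]
width: 0.543
gripper_force: 0.0
```

```bash
python3 - <<'E'
from h import *
im=optics.get_image("side")
cv2.imwrite("pics/s4.png",np.clip(1.3*cv2.resize(im[90:190,185:285],(500,500),interpolation=cv2.INTER_CUBIC),0,255).astype(np.uint8))
s=sensors.observe();print(s["position"],s["force"])
p=s["position"]
for q in(p,p-[0,0,.019],[.6096,.1346,.228],[.6096,.1346,.192]):print((proj("side",q)-[185,90])*5)
E
```

```text
[0.60994792 0.13044999 0.27360264] [ 0.79205668 -0.24376291  0.60090451]
[254.6088626  173.75685316]
[254.98111649 204.48504668]
[251.06702114 242.18092353]
[251.82144996 296.57204005]
```

View pics/s4.png

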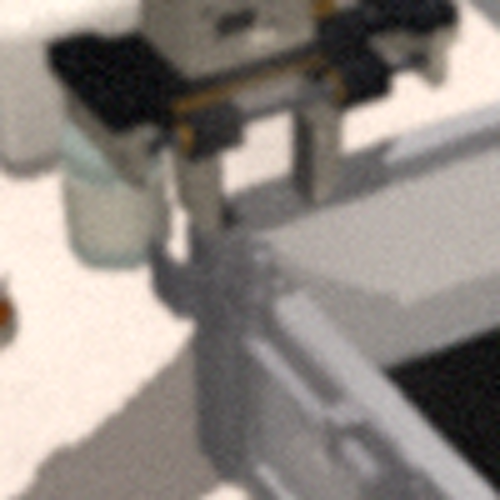

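The fingers at (205,190) and (318,165) straddle the knob, which is in shadow near (245,265). I descend and grip.

arm_command(deltas=[0, 0, 0, 0, 0.004, -0.03, 50, 0, 0, 0, 0, 0.004, -0.05, 50, 0, 0, 0, 0, 0.004, -0.061, 50, 0, 0, 0, 0, 0.004, -0.061, 50, 0, 0, 0, 0, 0.004, -0.061, 12, 0, 0, 0, 0, 0.004, -0.061, 12, 0, 0, 0, 0, 0.004, -0.061, 12, 0, 0, 0, 0, 0.004, -0.061, 12, 0, 0, 0, 0, 0.004, -0.061, 12, 0, 0, 0, 0, 0.004, -0.061, 12], force=40)

```text
clock: 15.85
position: [0.6102, 0.136, 0.2123]
ee_rot: [2.186, 2.255, 0.001]
force: [0.8, 0.3, 2.8]
width: 0.208
gripper_force: 40.0
```

Opening is 19 mm, so the knob is gripped. I lift it by 12 mm.

arm_command(deltas=[0, 0, 0, 0, 0, 0.004, 12, 0, 0, 0, 0, 0, 0.008, 12, 0, 0, 0, 0, 0, 0.012, 12, 0, 0, 0, 0, 0, 0.012, 12, 0, 0, 0, 0, 0, 0.012, 12])

```text
clock: 16.35
position: [0.6099, 0.1359, 0.2238]
ee_rot: [2.187, 2.255, 0.0]
force: [0.9, 0.2, -2.5]
width: 0.206
gripper_force: 40.0
```

arm_command(deltas=[0, 0, 0, 0, -0.01, 0.012, 12, 0, 0, 0, 0, -0.02, 0.012, 12, 0, 0, 0, 0.001, -0.03, 0.012, 12, 0, 0, 0, 0.001, -0.04, 0.012, 12, 0, 0, 0, 0.001, -0.048, 0.012, 12, 0, 0, 0, 0.001, -0.048, 0.012, 12])

```text
clock: 16.95
position: [0.6081, 0.0844, 0.2315]
ee_rot: [-2.186, -2.251, 0.013]
force: [2.0, -1.2, -26.1]
width: 0.21
gripper_force: 39.9
```

I repeated the lift offset by mistake, so the bolt is pressing on its upper stop with 26 N. I ease down and check.

arm_command(deltas=[0, 0, 0, 0, 0, -0.006, 12, 0, 0, 0, 0, 0, -0.012, 12, 0, 0, 0, 0, 0, -0.012, 12])

```text
clock: 17.25
position: [0.6106, 0.0876, 0.2234]
ee_rot: [-2.187, -2.255, 0.001]
force: [-0.1, -1.7, -2.5]
width: 0.21
gripper_force: 40.0
```

arm_command(deltas=[0, 0, 0.016, -0.005, -0.001, 0, 12, 0, 0, 0.032, -0.0107, -0.0018, 0, 12, 0, 0, 0.048, -0.016, -0.003, 0, 12, 0, 0, 0.064, -0.0216, -0.0041, 0, 12, 0, 0, 0.064, -0.0216, -0.0041, 0, 12])

```text
clock: 17.75
position: [0.5884, 0.0838, 0.2241]
ee_rot: [2.069, 2.364, -0.0]
force: [1.0, 0.0, -2.3]
width: 0.205
gripper_force: 40.0
```

arm_command(deltas=[0, 0, 0.032, -0.0105, -0.003, 0, 12, 0, 0, 0.064, -0.021, -0.0063, 0, 12, 0, 0, 0.096, -0.031, -0.0104, 0, 12, 0, 0, 0.127, -0.0413, -0.0146, 0, 12, 0, 0, 0.153, -0.0492, -0.0185, 0, 12, 0, 0, 0.153, -0.0492, -0.0185, 0, 12, 0, 0, 0.153, -0.0492, -0.0185, 0, 12, 0, 0, 0.153, -0.0492, -0.0185, 0, 12, 0, 0, 0.153, -0.0492, -0.0185, 0, 12, 0, 0, 0.153, -0.0492, -0.0185, 0, 12])

```text
clock: 18.75
position: [0.5403, 0.0657, 0.2237]
ee_rot: [-1.772, -2.594, -0.001]
force: [1.5, 1.4, -2.1]
width: 0.211
gripper_force: 40.0
```

```bash
python3 - <<'E'
from h import *
a=optics.get_image("side");b=optics.get_image("top")
o=np.hstack([cv2.resize(a[90:350,140:340],(400,520)),cv2.resize(b[120:280,150:350],(400,320)).repeat(1,0) if 0 else cv2.resize(b[130:390-6,150:350],(400,520))])
cv2.imwrite("pics/f.png",np.clip(1.3*o,0,255).astype(np.uint8))
s=sensors.observe();print(s["position"],s["force"],s["width"],s["gripper_force"],s["clock"])
E
```

```text
[0.54011489 0.06564287 0.22371592] [ 1.4953976   0.56825478 -1.60131384] 0.20924792633455794 39.999101758003235 18.85
```

View pics/f.png

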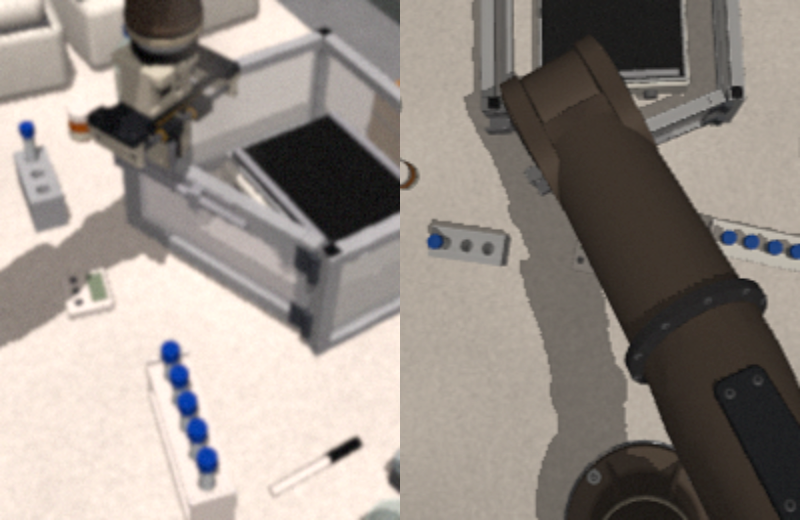

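The gate stands ajar by about 20°, held at the knob, with its free edge near (540,180) in the right half. Five tubes are in the rack and one spare is in the block. I hand it in.

```bash
python3 -c "
from cell import arm;print(arm.sign_off())"
```

```text
the job is handed in; nothing more can be done
None
```

I handed the job in at about 19 s: the rack's two empty pockets now hold spares and all five tubes are home, one spare is left in its well, the bolt is drawn, and the gripper holds the gate about 0.34 rad (roughly 11 cm) ajar; while drawing the bolt I over-lifted it, pressing its upper stop with about 26 N before easing off.

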